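# Refit the UV lamp's battery slide

## Robot

A 6-joint arm with a two-finger parallel gripper is mounted at the origin on the work surface. World frame = base frame: x ahead of the robot, y to its left, z up, the work surface at z = 0. Lengths are in m, angles in rad, forces in N, time in s.
With the tool pointing down it reaches from about 0.25 to 0.725 m from the base axis. Payload 4 kg.
Tool frame: the origin (TCP) lies on the centre line of the jaws, within the pads' length; the fingertips stand ahead of it and the grasp point (between the pads) lies 11 mm behind it (bot.tip_extent is the z of the fingertips in the tool frame, in m); z points along the fingers, y is the direction in which the jaws open and shut (so a half turn about z gives the same grasp; the last joint's range is limited). The gripper opens to 85 mm and grips with 20 to 120 N. Pads are 22 mm wide; open, the fingers measure 114 mm over their backs; the gripper's body (76 mm by 85 mm) begins 54 mm behind the grasp point. The pads swing forward as they close: fully open they stand 13 mm farther back than shut.
Start: joints at [1.307, 0.241, 0.005, 1.335, 0, 1.571], TCP at [0.13, 0.483, 0.239] pointing down, gripper open.
Joint ranges: [-2.72, 2.72], [-1.05, 1.87], [-1.09, 1.28], [-1.99, 2.15], [-1.42, 1.44], [-3.14, 3.14]. Speed limits (rad/s): [2.79, 2.79, 3.14, 3.14, 3.14, 3.14].

## Interface

Orientations are given as a unit quaternion [x, y, z, w].
In Python, from workcell import bot gives the robot as it stands.
- The arm moves only by the shell command python3 -m jog 'ROWS'. ROWS is JSON, a list that holds one entry, the list of rows, each a list of 7 numbers: the shift along the world's x, y, z in m, then the turn, a rotation vector about the world's x, y, z in degrees, then the closure in counts, from 0 (fully open) to 255 (shut). In form: [[[tx, ty, tz, ax, ay, az, fingers], ...]]. A call has 1 to 10 rows; each row is the pose to reach, as a shift and turn from the pose commanded when the call began; what a row does not reach only later rows make up. A row lasts 1/12 s, in which the tool goes at most 41.7 mm and 7.16 degrees, less where a joint would pass 70% of its speed; a pose out of reach is approached as far as the arm can. A call with a gripper value outside its range is refused whole. The fingers move at their own pace and stop on an object; the grip force is fixed at half the most. Time passes only in rows, so rows that repeat a pose let the fingers close. It gives the time, the measured TCP pose, the force and the opening at its end, in the units of the state.
- bot.get_obs(): the state, without advancing time (a new reading comes with each control period).
- bot.camera(name): name is "side" or "top"; returns the picture (384x512x3 uint8, blue, green, red); there is no depth.
- bot.camera_model(name): a dict with "K" (3x3 intrinsics, pixels), "T" (4x4, takes a point from camera to world coordinates). Camera axes: x right, y down, z forward; pixel columns grow to the right and rows downward; lengths in m; the calibration is good to about 2 mm. A picture is of the moment at which its call begins. camera_model takes no time and is no camera call.
- bot.job_done(): hands the job in, once; it reports no verdict.
The state is a dict: "clock": time; "joint_pos": joint angles; "joint_vel": joint speeds; "tau": joint torques, N m; "eef_pos": TCP position; "tool_rot": TCP orientation; "ft_force": force on the tool from outside, world axes, zero at the start; "ft_torque": the same for the moment, N m; "grip_width": finger opening in m.
Only numpy, scipy, OpenCV 4.12 (cv2) and the standard library are available. Lean on these libraries where they do the work, as an engineer would, in place of code of your own. Each camera call takes 0.05 s, during which the arm holds its last target. There are 200 camera calls.

## Task

Take the charged battery slide out of the black charging dock by pressing the dock's square grey catch button until it pops up, then feel for the dovetail on the front of the grey UV lamp box (it may be clamped off to one side) and slide the battery down it until the lamp's catch clicks over it and holds it fully home. Let go of it, and leave the other things on the bench where they stand.

Things in the scene. Friction and masses are not known exactly. Their poses are not given: they have to be found in the camera images.
- battery: battery slide, 145 mm long, about 0.2 kg. Origin: rear face of its tongue, mid-width, lower edge; z up towards the grip, x out of the front, y across. Aluminium dovetail tongue x 0..10, z 0..90 mm, 68 mm wide at the rear, 58 in front; yellow block x 10..32, 52 mm wide, z 0..86; dark ears out to y=+-44 mm at z 78..90. The catch hooks over the top of the -y ear
- battery_grip (a point): middle of the battery's orange grip fin, at (14, 0, 117.5) mm in the battery's frame, same axes. The fin is 42 mm wide (y), 18 thick (x), 55 long (z 90..145) and stands free: pinch it across its 42 mm width, coming down along the slide
- dock: low black charging dock, fixed, 120 mm wide, 60 mm tall at its rear; origin under its middle; the battery starts latched in the dovetail on its front (its +x side). Dock and lamp may stand either way round, left and right
- lamp: grey UV lamp box, fixed, 150 mm wide, 105 mm tall at its rear, violet windows, brass bayonet socket with a bulb on its +y side; origin under its middle; on its sloping front (+x) a dovetail shoe, empty at the start, with rails, ejector, stop and catch exactly as the dock's
- lamp_mid (a point): middle of the lamp's sloping front, axes as those of dock_seat. The lamp's dovetail shoe is clamped here, but up to 16 mm to either side: its seat lies at (0, s, 0) in this frame with the same axes, s between -16 and 16 mm, not reported. A tongue lowered along the slide lands on the rail tops (z=68 mm) unless within about 4 mm of the middle of the shoe
- dock_seat (a point): point on the back wall of the dock dovetail, mid-width; the battery's origin and axes coincide with it when latched home. z: up the slide (the battery comes out this way), leaning 30 deg from vertical towards the rear, where the tall box stands. x: out of the back wall, away from the box, 30 deg above level. y: across. Back wall: plane x=0, 100 mm wide, z -15 to 95 mm. Hard stop at z=-7 mm
- dock_mouth (a point): mouth of the dock rails: the point (0, 0, 68) mm in the frame of dock_seat, same axes. Two undercut aluminium rails run from z=-5 to 54 mm (seat frame) with about 1.2 mm play all round the battery's tongue, and flare outwards by 3 mm a side from there to this mouth. The tongue enters along the back wall
- dock_button (a point): middle of the top of the dock catch's square grey button, 30 x 30 mm, at (5, -92, 65) mm in the frame of dock_seat, on its -y side, facing up the slide. Pressed down along the slide by 16 to 21 mm (4 to 8 N) it swings the catch nose off the battery's ear; keep it pressed until the battery has popped up 22 mm; it springs back when let go
- dock_catch (a joint): angle of the dock catch, a sprung crank with button and nose, rad: 0 home, 0.36 fully pressed; nose off the ear by 0.25. Nose underside: z=90 mm in the seat frame, y beyond -38 mm; sloped top up to z=104, so an ear pushed down (10 N) swings it aside. Push the battery 1 to 4 mm past home (z<0): the nose snaps over the ear, and the ejector lifts the battery to z=0
- lamp_catch (a joint): angle of the lamp catch, a sprung crank with button and nose, rad: 0 home, 0.36 fully pressed; nose off the ear by 0.25. Nose underside: z=90 mm in the seat frame, y beyond -38 mm; sloped top up to z=104, so an ear pushed down (10 N) swings it aside. Push the battery 1 to 4 mm past home (z<0): the nose snaps over the ear, and the ejector lifts the battery to z=0
- dock_ejector (a joint): travel of the dock ejector, a damped spring plunger under the battery, m: 0 = out, its top at z=22 mm in the seat frame; 0.022 with the battery latched; pushes up the slide with 5 N (out) to 7 N (in), so a battery that is not latched stands 22 mm high
- lamp_ejector (a joint): travel of the lamp ejector, a damped spring plunger under the battery, m: 0 = out, its top at z=22 mm in the seat frame; 0.022 with the battery latched; pushes up the slide with 5 N (out) to 7 N (in), so a battery that is not latched stands 22 mm high
- stone: bystander: willemite stone, glowing green lump, 90 x 60 x 60 mm; origin under its middle
- calcite: bystander, fixed: calcite rhomb, cream, 60 x 46 x 35 mm; origin under its middle
- case: bystander, fixed: black steel tweezers case, 45 x 150 x 18 mm; origin under its middle
- cup: bystander: clear glass cup, 76 mm across, 85 mm tall; origin under its middle
- jar: bystander, fixed: amber jar, 64 mm across, 85 mm tall; origin under its middle
- notebook: bystander, fixed: green field notebook, 150 x 110 x 20 mm; origin under its middle
- tray: bystander, fixed: white specimen tray with four stones, 160 x 120 x 30 mm; origin under its middle
Things that resemble listed ones, but are neither listed nor needed, are in the scene too. Of the things that look like the battery, the smaller one is meant.

How it is judged:
On the way, in this order (a step that is already met when the one before it is completed fails the run):
1. the dock's catch is pressed and the battery has popped up at least 8 mm while still in the dock's rails (z of battery in the frame of dock_seat between 0.008 and 0.05 m and value of joint dock_catch above 0.05 rad), for 0.1 s.
2. the battery is clear of the dock (distance between battery and dock_seat above 0.07 m), for 0.1 s.
3. the battery is in the lamp's dovetail, pushing the lamp's catch aside (value of joint lamp_catch above 0.08 rad and z of battery in the frame of lamp_mid below 0.035 m and distance between battery and lamp_mid below 0.045 m), for 0.1 s.
At the end, for the whole second after the job is handed in: The battery is latched home in the lamp box: its origin within 3 mm of home along the slide, within 5 mm of the back wall, the ejector pressed in 18 to 27 mm, aligned within 0.08 rad, the lamp catch sprung back (below 0.05 rad), at rest (z of battery in the frame of lamp_mid between -0.003 and 0.003 m and x of battery in the frame of lamp_mid between -0.003 and 0.005 m and y of battery in the frame of lamp_mid between -0.021 and 0.021 m and value of joint lamp_ejector between 0.018 and 0.027 m and angle between the z axis of battery and the z axis of lamp_mid, either way round below 0.08 rad and value of joint lamp_catch below 0.05 rad and linear speed of battery below 0.02 m/s); the robot touches nothing.
It fails at once if a bystander (stone, calcite, case, cup, jar, notebook, tray) is moved more than 20 mm (distance of any of stone, calcite, case, cup, jar, notebook, tray from where it was at the start of the episode above 0.02 m).
It also fails if it takes over 64 s, if anything falls off the work surface, if the arm or the gripper's body presses on something with over 40 N, if the wrist force passes 120 N, or if a joint passes its speed limit or range.

## Working session

There is one attempt and no reset: what is moved stays moved. The work goes in short steps, Python scripts to look and compute and a shell command to move; the robot and the scene stay as the last step left them, time stands still between calls to the robot, and variables do not carry over. Pictures are saved under pics/ and viewed, about 8 in all and at most 12, crops included, and the job is handed in when it is done.

```bash
mkdir -p pics; python3 - <<'E'
from workcell import bot
import cv2
for n in("top","side"):
    cv2.imwrite(f"pics/{n}0.png",cv2.resize(bot.camera(n),(800,600),interpolation=cv2.INTER_CUBIC))
    m=bot.camera_model(n);print(n,m["K"].round(1).tolist(),m["T"].round(4).tolist())
o=bot.get_obs();print(o["clock"],o["eef_pos"],o["tool_rot"],o["ft_force"],o["grip_width"],bot.tip_extent)
E
```

```text
top [[406.4, 0.0, 252.0], [0.0, 406.4, 195.5], [0.0, 0.0, 1.0]] [[0.0286, -0.9761, 0.2152, 0.3211], [-0.9996, -0.0274, 0.0084, -0.0086], [-0.0023, -0.2154, -0.9765, 1.2726], [0.0, 0.0, 0.0, 1.0]]
side [[409.7, 0.0, 248.5], [0.0, 409.7, 186.7], [0.0, 0.0, 1.0]] [[-0.9916, -0.097, 0.0859, 0.4291], [-0.1295, 0.7728, -0.6213, 0.9335], [-0.0061, -0.6272, -0.7788, 1.2759], [0.0, 0.0, 0.0, 1.0]]
0.1 [0.13024411 0.48216441 0.23849489] [ 1.31520316e-01  9.91313018e-01 -9.44991429e-04 -1.17646276e-04] [0.48292155 0.71048483 0.52232251] 0.08554230437728845 0.008
```

View pics/top0.png

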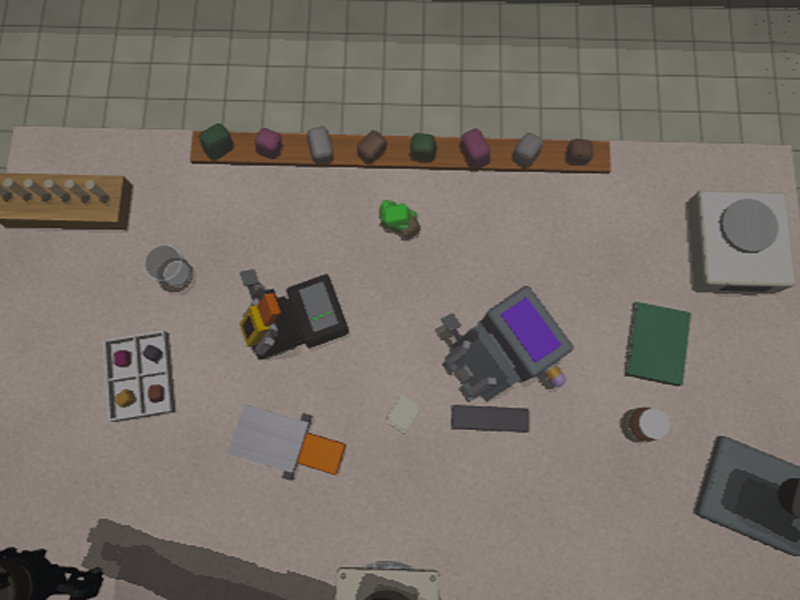

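View pics/side0.png

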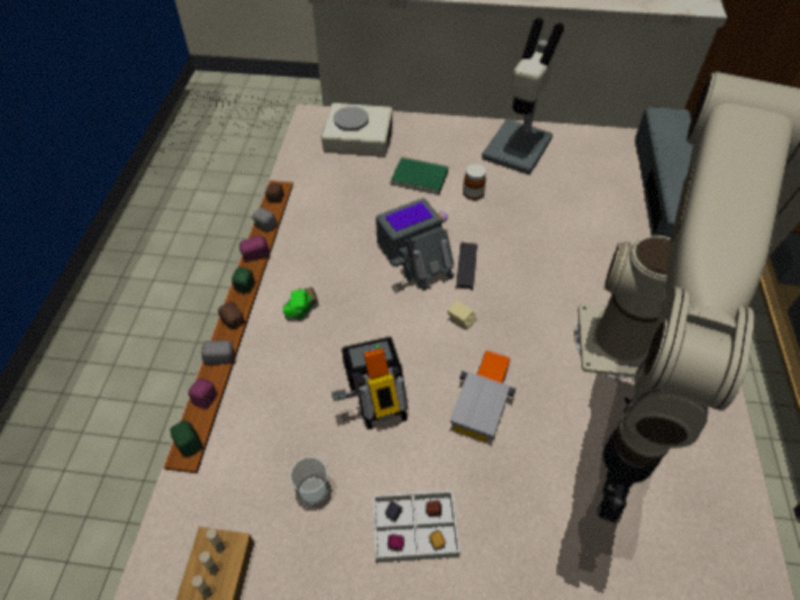

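```bash
python3 - <<'E'
import cv2,numpy as np
from workcell import bot
t,s=bot.camera("top"),bot.camera("side")
# crops 100x75 at 4x
def c(im,x,y):return cv2.resize(im[y:y+75,x:x+100],(400,300),interpolation=cv2.INTER_CUBIC)
def e(i):return cv2.convertScaleAbs(i,alpha=1.7)
g=np.vstack([np.hstack([c(t,140,165),c(t,275,180)]),np.hstack([c(s,200,208),c(s,225,122)])])
cv2.imwrite("pics/crop.png",e(g))
E
```

```text
(no output)
```

View pics/crop.png

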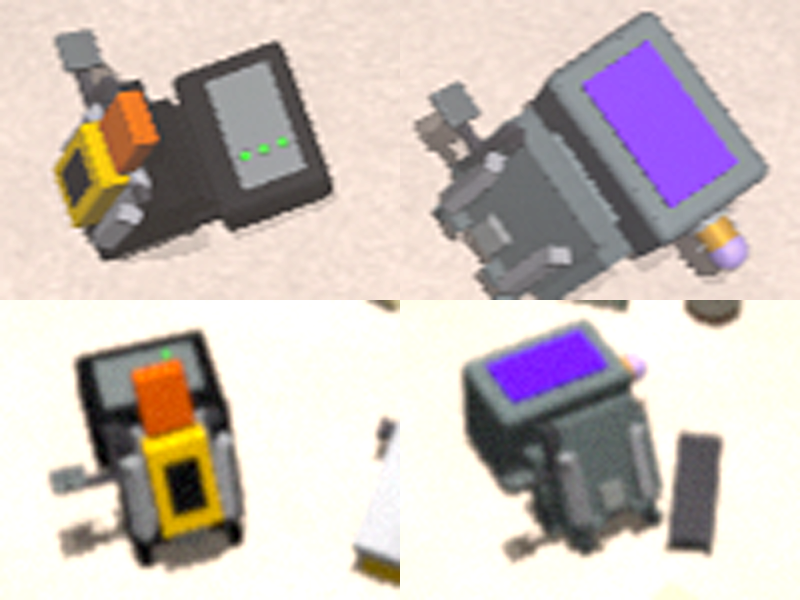

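```bash
cat > h.py <<'E'
import numpy as np
from scipy.optimize import least_squares
from scipy.spatial.transform import Rotation as R
from workcell import bot
CM={n:bot.camera_model(n) for n in("top","side")}
def proj(n,P):
    m=CM[n];T=m["T"];q=(np.atleast_2d(P)-T[:3,3])@T[:3,:3]@m["K"].T
    return q[:,:2]/q[:,2:]
OFF={"td":("top",140,165,0,0),"tl":("top",275,180,400,0),"sd":("side",200,208,0,300),"sl":("side",225,122,400,300)}
def px(v,u,w):
    n,x,y,a,b=OFF[v];return n,np.array([x+(u-a+.5)/4-.5,y+(w-b+.5)/4-.5])
def rot(yaw): # seat frame axes: z leans 30deg to rear
    return R.from_euler("z",yaw).as_matrix()@R.from_euler("y",-30,degrees=True).as_matrix()
def uncrop(v,p):
    n,x,y,a,b=OFF[v];return (p-[x,y]+.5)*4-.5+[a,b]
def fit(obs,x0):
    O=[(px(v,u,w),np.array(P)/1e3) for v,u,w,P in obs]
    f=lambda q:np.concatenate([(proj(n,q[:3]+rot(q[3])@P)[0]-p) for (n,p),P in O])
    r=least_squares(f,x0,loss="soft_l1");res=f(r.x).reshape(-1,2)*4
    return r.x,res
E
python3 - <<'E'
from h import *
np.set_printoptions(precision=4,suppress=True)
D=[("td",78,50,(5,-92,65)),("sd",68,480,(5,-92,65)),
("td",55,172,(32,-26,0)),("td",82,224,(32,26,0)),("td",90,125,(32,-26,86)),("td",124,180,(32,26,86)),
("sd",145,444,(32,-26,86)),("sd",205,432,(32,26,86)),("sd",163,535,(32,-26,0)),("sd",217,522,(32,26,0)),
("sd",134,382,(23,-21,145)),("sd",186,370,(23,21,145))]
q,r=fit(D,[.5,.2,.05,1.7]);print("dock",q,np.degrees(q[3]));print(r.round(0).tolist())
M=rot(q[3])
for P in [(5,-21,145),(23,-21,145),(23,21,145),(5,21,145)]:print("fin",uncrop("td",proj("top",q[:3]+M@np.array(P)/1e3)[0]))
for P in [(12,-38,68),(12,38,68)]:
  print("rails",uncrop("td",proj("top",q[:3]+M@np.array(P)/1e3)[0]),uncrop("sd",proj("side",q[:3]+M@np.array(P)/1e3)[0]))
L=[("tl",455,102,(5,-92,65)),("tl",497,160,(8,-38,68)),("tl",560,255,(8,38,68)),("tl",490,230,(8,0,22)),
("sl",568,458,(8,-38,68)),("sl",635,408,(8,38,68)),("sl",612,490,(8,0,22))]
q,r=fit(L,[.5,-.1,.1,2.3]);print("lamp",q,np.degrees(q[3]));print(r.round(0).tolist())
M=rot(q[3])
for P in [(5,-92,65),(0,-50,95),(0,50,95),(0,-50,-15),(0,50,-15)]:
  print(P,uncrop("tl",proj("top",q[:3]+M@np.array(P)/1e3)[0]),uncrop("sl",proj("side",q[:3]+M@np.array(P)/1e3)[0]))
E
```

```text
dock [0.5357 0.2638 0.0355 2.037 ] 116.70908548105265
[[2.0, -1.0], [-4.0, 0.0], [3.0, -3.0], [2.0, 6.0], [-1.0, -0.0], [-8.0, 9.0], [-1.0, 6.0], [-0.0, -0.0], [0.0, 4.0], [5.0, -2.0], [-0.0, -2.0], [-3.0, -5.0]]
fin [149.221   88.1836]
fin [126.2061  94.3564]
fin [149.5921 147.8905]
fin [172.5641 141.1921]
rails [100.3652 113.0074] [128.0534 462.0936]
rails [140.0584 204.8467] [215.1155 435.4877]
lamp [ 0.4605 -0.1351  0.0456  2.1746] 124.59608256483266
[[0.0, 1.0], [-1.0, 4.0], [-4.0, -3.0], [4.0, 2.0], [-2.0, -3.0], [-0.0, 20.0], [-2.0, -6.0]]
(5, -92, 65) [455.1116 102.8137] [516.1063 476.2145]
(0, -50, 95) [513.2728 130.4572] [545.638  431.4846]
(0, 50, 95) [593.8711 247.9887] [635.8137 397.0238]
(0, -50, -15) [439.292  190.6255] [570.3361 534.0565]
(0, 50, -15) [513.1155 300.7635] [657.7099 498.7457]
```

```bash
cat > fit2.py <<'E'
from h import *
import cv2,itertools
from scipy.optimize import minimize
np.set_printoptions(precision=4,suppress=True)
def box(x,y,z):return np.array(list(itertools.product(x,y,z)))/1e3
FIN=box((5,23),(-21,21),(90,145));BLK=box((10,32),(-26,26),(0,86))
ROI={"top":(145,170,80,75),"side":(225,285-75,45,75)}
ROI={"top":(145,170,50,70),"side":(205,210,60,70)}
S=8
def hull(n,P,q,col,im,roi):
    x,y,w,h=roi
    p=(proj(n,q[:3]+rot(q[3])@P.T if 0 else (rot(q[3])@P.T).T+q[:3])-[x,y]+.5)*S-.5
    cv2.fillConvexPoly(im,cv2.convexHull((p*16).round().astype(np.int32)),col,shift=4)
def masks(img,n):
    x,y,w,h=ROI[n];c=cv2.resize(img[y:y+h,x:x+w],None,fx=S,fy=S,interpolation=cv2.INTER_CUBIC)
    hsv=cv2.cvtColor(c,cv2.COLOR_BGR2HSV);H,s,v=cv2.split(hsv)
    o=(H<=14)&(s>150)&(v>70);yl=(H>14)&(H<36)&(s>150)&(v>70)
    return o,yl,c
E
python3 - <<'E'
from fit2 import *
q0=np.array([0.5357,0.2638,0.0355,2.037])
im={n:bot.camera(n) for n in ROI};MK={n:masks(im[n],n) for n in ROI}
def render(n,q):
    x,y,w,h=ROI[n];f=np.zeros((h*S,w*S),np.uint8)
    hull(n,BLK,q,2,f,ROI[n]);hull(n,FIN,q,1,f,ROI[n]);return f
def cost(d):
    q=q0+d*[.01,.01,.01,.1];c=0
    for n in ROI:
        o,yl,_=MK[n];f=render(n,q)
        bat=cv2.morphologyEx((o|yl).astype(np.uint8),cv2.MORPH_CLOSE,np.ones((65,65)))>0
        c+=(bat^(f>0)).sum()+(o^(f==1)).sum()
    return c/S/S
for st in ([0,0,0,0],[0,0,0,-1.5]):
    r=minimize(cost,st,method="Nelder-Mead",options=dict(initial_simplex=np.array(st)+np.vstack([np.zeros(4),np.eye(4)*.8]),xatol=.005,fatol=.05,maxiter=400))
    q=q0+r.x*[.01,.01,.01,.1];print(r.fun,q,np.degrees(q[3]))
vis=[]
for n in ROI:
    o,yl,c=MK[n];f=render(n,q);c=cv2.convertScaleAbs(c,alpha=1.6)
    for k in(1,2):
        cs,_=cv2.findContours((f==k).astype(np.uint8),cv2.RETR_EXTERNAL,cv2.CHAIN_APPROX_NONE);cv2.drawContours(c,cs,-1,(255,0,255),1)
    P=rot(q[3])@np.array([5,-92,65])/1e3+q[:3];x,y,w,h=ROI[n]
    b=((proj(n,P)[0]-[x,y]+.5)*S).astype(int);cv2.circle(c,tuple(map(int,b)),4,(0,0,255),-1);vis.append(c)
v=np.hstack([cv2.resize(c,(400,560) if 0 else None,fx=.9,fy=.9) for c in vis]);print(v.shape)
cv2.imwrite("pics/fit.png",v)
E
```

```text
261.9375 [0.5345 0.2686 0.0417 2.0312] 116.37702336939422
262.453125 [0.5344 0.2685 0.0418 2.0305] 116.33876398410462
(504, 792, 3)
```

View pics/fit.png

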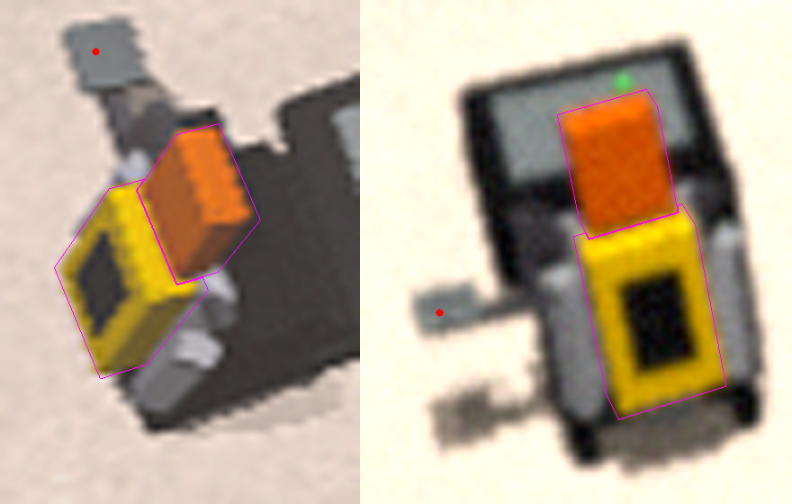

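```bash
cat >> h.py <<'E'
DOCK=np.array([0.5340,0.2680,0.0415,2.031])
def plan(q,P,sgn=-1,o=None):
    """TCP to P (mm, seat frame q), tool z down slide; prints shift,turn from measured pose"""
    o=o or bot.get_obs();M=rot(q[3]);y=sgn*M[:,1];z=-M[:,2];T=np.c_[np.cross(y,z),y,z]
    tgt=q[:3]+M@np.array(P)/1e3
    rv=(R.from_matrix(T)*R.from_quat(o["tool_rot"]).inv()).as_rotvec(degrees=True)
    print("tgt",tgt.round(4),"shift",(tgt-o["eef_pos"]).round(4),"turn",rv.round(2))
def state(q):
    o=bot.get_obs();M=rot(q[3])
    print("t",o["clock"],"seat-frame TCP mm",((o["eef_pos"]-q[:3])@M*1e3).round(1),"F seat",((o["ft_force"])@M).round(1),"w",round(o["grip_width"],4),"j",np.round(o["joint_pos"],2))
E
python3 - <<'E'
from h import *
plan(DOCK,(5,-92,110));plan(DOCK,(5,-92,110),1);print((DOCK[:3]+rot(DOCK[3])@[.005,-.092,.065]).round(4))
plan(DOCK,(14,0,230))
M=rot(DOCK[3]);print(M.round(4).tolist())
E
```

```text
tgt [0.6389 0.2635 0.1393] shift [ 0.5086 -0.219  -0.0997] turn [ 19.64  23.86 -47.39]
tgt [0.6389 0.2635 0.1393] shift [ 0.5086 -0.219  -0.0997] turn [ 29.08 -23.79 127.84]
[0.6289 0.2836 0.1003]
tgt [0.5797 0.1758 0.2477] shift [ 0.4494 -0.3067  0.0087] turn [ 19.64  23.86 -47.39]
[[-0.3846, -0.896, 0.2221], [0.7759, -0.4441, -0.448], [0.5, 0.0, 0.866]]
```

```bash
python3 -m jog '[[[0.518,-0.24,0.0,19.6,23.9,-47.4,255],[0.518,-0.24,0.0,19.6,23.9,-47.4,255],[0.518,-0.24,0.0,19.6,23.9,-47.4,255],[0.518,-0.24,0.0,19.6,23.9,-47.4,255],[0.518,-0.24,0.0,19.6,23.9,-47.4,255],[0.518,-0.24,0.0,19.6,23.9,-47.4,255],[0.518,-0.24,0.0,19.6,23.9,-47.4,255],[0.518,-0.24,0.0,19.6,23.9,-47.4,255],[0.518,-0.24,0.0,19.6,23.9,-47.4,255],[0.518,-0.24,0.0,19.6,23.9,-47.4,255]]]'; python3 - <<'E'
from h import *
state(DOCK);plan(DOCK,(5,-92,110))
E
```

```text
clock: 1.13
eef_pos: [0.5101, 0.305, 0.2388]
tool_rot: [0.511, 0.82, 0.136, -0.22]
ft_force: [0.4, 1.6, 0.6]
grip_width: -0.0001
t 1.1333 seat-frame TCP mm [136.5   5.  149. ] F seat [ 1.4 -1.1 -0.1] w -0.0001 j [0.29 0.48 0.25 1.43 0.52 1.38]
tgt [0.6389 0.2635 0.1393] shift [ 0.1288 -0.0416 -0.0995] turn [ 0.01 -0.08  0.16]
```

```bash
python3 -m jog '[[[0.129,-0.042,0.0,0,0,0,255],[0.129,-0.042,0.0,0,0,0,255],[0.129,-0.042,0.0,0,0,0,255],[0.129,-0.042,0.0,0,0,0,255],[0.129,-0.042,-0.08,0,0,0,255],[0.129,-0.042,-0.08,0,0,0,255],[0.129,-0.042,-0.099,0,0,0,255],[0.129,-0.042,-0.099,0,0,0,255]]]'; python3 - <<'E'
from h import *
import cv2
state(DOCK)
p=[]
for n,x,y in(("top",140,150),("side",190,190)):
    p.append(cv2.convertScaleAbs(cv2.resize(bot.camera(n)[y:y+100,x:x+80],None,fx=5,fy=5,interpolation=cv2.INTER_CUBIC),alpha=1.6))
cv2.imwrite("pics/btn.png",np.hstack(p))
E
```

```text
clock: 1.8
eef_pos: [0.6342, 0.2644, 0.1329]
tool_rot: [0.511, 0.819, 0.132, -0.224]
ft_force: [-0.4, 0.4, -1.0]
grip_width: 0.0001
t 1.8 seat-frame TCP mm [  4.4 -88.2 103. ] F seat [-0.1  0.2 -1.1] w 0.0001 j [0.19 0.8  0.53 1.47 0.5  1.26]
```

View pics/btn.png

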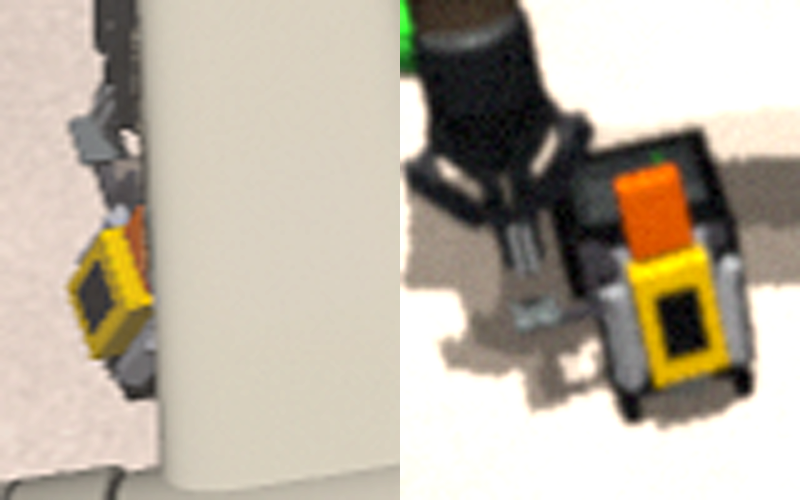

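```bash
python3 -m jog '[[[-0.0053,0.0108,-0.0208,0,0,0,255],[-0.0071,0.0143,-0.0277,0,0,0,255],[-0.0071,0.0143,-0.0277,0,0,0,255]]]'; python3 - <<'E'
from h import *
state(DOCK)
E
python3 -m jog '[[[-0.0009,0.0018,-0.0035,0,0,0,255],[-0.0018,0.0036,-0.0069,0,0,0,255],[-0.0018,0.0036,-0.0069,0,0,0,255]]]'; python3 - <<'E'
from h import *
state(DOCK)
E
```

```text
clock: 2.15
eef_pos: [0.6295, 0.2808, 0.1129]
tool_rot: [0.509, 0.821, 0.136, -0.22]
ft_force: [-0.8, 0.4, 0.4]
grip_width: -0.0002
t 2.15 seat-frame TCP mm [  8.9 -91.3  77.3] F seat [ 0.8  0.5 -0. ] w -0.0002 j [0.21 0.79 0.47 1.39 0.51 1.28]
clock: 2.4
eef_pos: [0.63, 0.284, 0.1075]
tool_rot: [0.509, 0.821, 0.138, -0.219]
ft_force: [1.5, 1.3, 3.0]
grip_width: -0.0001
t 2.4 seat-frame TCP mm [  8.5 -93.1  71.3] F seat [ 1.9 -1.9  2.4] w -0.0001 j [0.21 0.8  0.46 1.37 0.51 1.29]
```

```bash
python3 -m jog '[[[-0.0013,0.0027,-0.0052,0,0,0,255],[-0.0027,0.0054,-0.0104,0,0,0,255],[-0.0038,0.0076,-0.0147,0,0,0,255],[-0.0038,0.0076,-0.0147,0,0,0,255],[-0.0038,0.0076,-0.0147,0,0,0,255],[-0.0038,0.0076,-0.0147,0,0,0,255],[-0.0038,0.0076,-0.0147,0,0,0,255],[-0.0038,0.0076,-0.0147,0,0,0,255]]]'; python3 - <<'E'
from h import *
from fit2 import masks,ROI
import cv2
state(DOCK)
im=bot.camera("side");cv2.imwrite("pics/pop.png",cv2.convertScaleAbs(cv2.resize(im[190:290,190:270],None,fx=5,fy=5,interpolation=cv2.INTER_CUBIC),alpha=1.6))
for z in(0,22):print(z,((proj("side",DOCK[:3]+rot(DOCK[3])@np.array([32,0,86+z])/1e3)[0]-[190,190])*5).round())
E
```

```text
clock: 3.07
eef_pos: [0.6268, 0.2915, 0.0928]
tool_rot: [0.509, 0.821, 0.139, -0.218]
ft_force: [4.8, 1.1, 3.7]
grip_width: -0.0001
t 3.0667 seat-frame TCP mm [  8.2 -93.6  54.5] F seat [ 0.8 -4.8  3.8] w -0.0001 j [0.23 0.8  0.43 1.33 0.51 1.3 ]
0 [268. 265.]
22 [262. 236.]
```

View pics/pop.png

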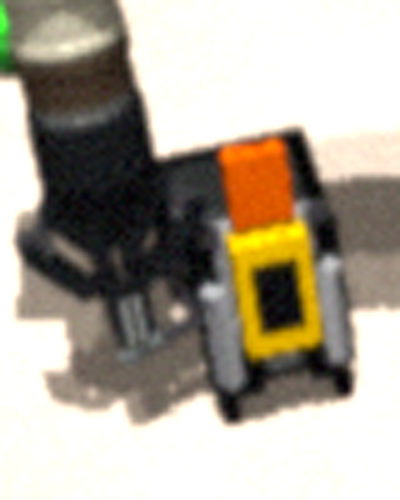

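```bash
python3 -m jog '[[[0.009,-0.018,0.0347,0,0,0,255],[0.018,-0.036,0.069,0,0,0,255],[0.027,-0.054,0.104,0,0,0,255],[0.033,-0.067,0.13,0,0,0,255],[0.033,-0.067,0.13,0,0,0,100],[-0.0535,-0.104,0.133,0,0,0,0],[-0.0535,-0.104,0.133,0,0,0,0],[-0.0535,-0.104,0.133,0,0,0,0],[-0.0535,-0.104,0.133,0,0,0,0],[-0.0535,-0.104,0.133,0,0,0,0]]]'; python3 - <<'E'
from h import *
state(DOCK);plan(DOCK,(14,0,132))
E
```

```text
clock: 3.95
eef_pos: [0.5706, 0.1868, 0.224]
tool_rot: [0.51, 0.82, 0.136, -0.22]
ft_force: [-0.2, -0.3, 1.2]
grip_width: 0.0724
t 3.95 seat-frame TCP mm [ 14.2   3.3 202.5] F seat [0.4 0.3 1.1] w 0.0724 j [0.09 0.59 0.39 1.58 0.48 1.15]
tgt [0.5579 0.2197 0.1628] shift [-0.0126  0.0329 -0.0611] turn [ 0.01 -0.07  0.04]
```

```bash
python3 -m jog '[[[0.001,0.001,0,0,0,0,0],[0.001,0.001,0,0,0,0,0],[-0.0054,0.0174,-0.0306,0,0,0,0],[-0.0126,0.0329,-0.0611,0,0,0,0],[-0.0126,0.0329,-0.0611,0,0,0,0],[-0.0126,0.0329,-0.0611,0,0,0,0]]]'; python3 - <<'E'
from h import *
state(DOCK)
E
python3 -m jog '[[[0,0,0,0,0,0,90],[0,0,0,0,0,0,120],[0,0,0,0,0,0,150],[0,0,0,0,0,0,255],[0,0,0,0,0,0,255]]]'; python3 - <<'E'
from h import *
state(DOCK)
E
```

```text
clock: 4.45
eef_pos: [0.5575, 0.2209, 0.161]
tool_rot: [0.509, 0.821, 0.135, -0.222]
ft_force: [-0.1, 0.2, 0.7]
grip_width: 0.0851
t 4.45 seat-frame TCP mm [ 14.1  -0.2 129.8] F seat [0.6 0.  0.5] w 0.0851 j [0.14 0.6  0.24 1.4  0.49 1.2 ]
clock: 4.87
eef_pos: [0.5593, 0.2192, 0.1645]
tool_rot: [0.51, 0.82, 0.137, -0.219]
ft_force: [-2.3, -3.4, 5.4]
grip_width: 0.0414
t 4.8667 seat-frame TCP mm [ 13.9  -1.  134. ] F seat [1.  3.6 5.7] w 0.0414 j [0.14 0.6  0.25 1.4  0.49 1.2 ]
```

```bash
python3 -m jog '[[[0.0044,-0.009,0.0173,0,0,0,255],[0.0111,-0.0224,0.0433,0,0,0,255],[0.0178,-0.0358,0.0693,0,0,0,255],[0.0267,-0.0538,0.104,0,0,0,255],[0.0267,-0.0538,0.104,0,0,0,255],[0.0267,-0.0538,0.104,0,0,0,255]]]'; python3 - <<'E'
from h import *
import cv2
state(DOCK)
g=cv2.imread("pics/crop.png");raw=g.copy()
LAMP=np.array([0.4605,-0.1351,0.0456,2.1746])
g=cv2.resize(g,None,fx=2,fy=2,interpolation=cv2.INTER_CUBIC)
def dr(v,q,pts,col,close=True):
    n=OFF[v][0];p=uncrop(v,proj(n,(rot(q[3])@(np.array(pts)/1e3).T).T+q[:3]))*2+.5
    cv2.polylines(g,[(p*16).round().astype(np.int32)],close,col,1,cv2.LINE_AA,shift=4)
for v,q in(("td",DOCK),("tl",LAMP),("sd",DOCK),("sl",LAMP)):
    dr(v,q,[(0,-50,-15),(0,50,-15),(0,50,95),(0,-50,95)],(0,255,255))
    for s in(-1,1):
        dr(v,q,[(11,s*30,-5),(11,s*30,54),(11,s*33,68)],(255,0,255),False)
    dr(v,q,[(-10,-107,65),(-10,-77,65),(20,-77,65),(20,-107,65)],(0,0,255))
    dr(v,q,[(0,-15,22),(0,15,22),(15,15,22),(15,-15,22)],(0,255,0))
tl=g[0:600,800:1400];sl=g[600:1200,800:1400]
cv2.imwrite("pics/lamp.png",np.hstack([g[80:600,800:1200],g[640:1160,950:1350]]))
cv2.imwrite("pics/dockov.png",np.hstack([g[0:560,60:460],g[640:1200,60:460]]))
E
```

```text
clock: 5.37
eef_pos: [0.5875, 0.1649, 0.269]
tool_rot: [0.51, 0.821, 0.138, -0.217]
ft_force: [0.2, 0.6, -1.7]
grip_width: 0.0416
t 5.3667 seat-frame TCP mm [ 13.2  -2.2 255.1] F seat [-0.5 -0.5 -1.7] w 0.0416 j [0.05 0.61 0.54 1.72 0.48 1.11]
```

View pics/lamp.png

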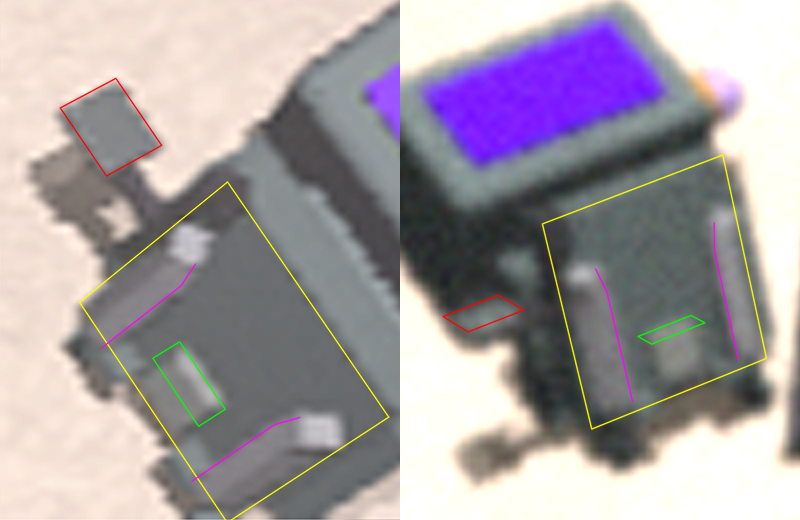

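View pics/dockov.png

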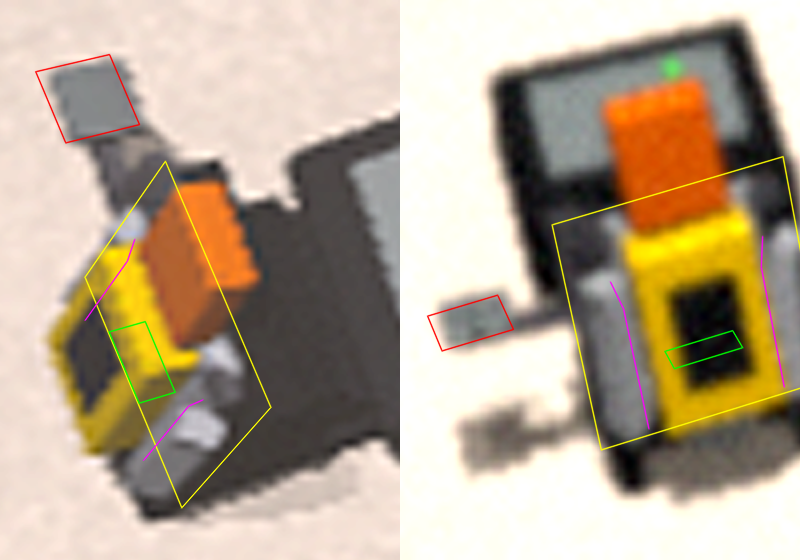

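```bash
python3 - <<'E'
from h import *
def bp(v,u,w,z):
    n,p=px(v,u,w);m=CM[n];T=m["T"];d=T[:3,:3]@np.linalg.inv(m["K"])@[p[0],p[1],1];return T[:3,3]+d*(z-T[2,3])/d[2]
for v,a,b,z in(("tl",(648,40),(738,160),.105),("tl",(583,85),(670,207),.105),("tl",(650,14),(768,168),.1),("sl",(488,360),(600,330),.1),("sl",(513,403),(634,368),.1),
  ("td",(282,44),(332,185),.06),("td",(208,84),(240,188),.06),("td",(265,65),(305,165),.06)):
    A,B=bp(v,*a,z),bp(v,*b,z);d=B-A;print(v,np.degrees(np.arctan2(d[1],d[0]))%180+90,np.linalg.norm(d))
E
```

```text
tl 126.03367503553454 0.10844871173610367
tl 125.12994239993523 0.10775395250548966
tl 126.53234945171366 0.1409622887612453
sl 118.02425863565531 0.12407352706552591
sl 119.01743461660075 0.1326217957832658
td 111.6766280342328 0.11775463666271772
td 109.9471737903065 0.08545166188584515
td 114.02716255991254 0.0848439183678484
```

```bash
cat >> h.py <<'E'
LAMP=np.array([0.4605,-0.1351,0.0456,np.radians(125)])
E
python3 - <<'E'
from h import *
L=[("tl",455,102,(5,-92,65)),("tl",495,162,(8,-38,68)),("tl",560,255,(8,38,68)),("tl",490,230,(8,0,22)),
("sl",568,458,(8,-38,68)),("sl",636,424,(8,38,68)),("sl",612,490,(8,0,22)),("sl",516,477,(5,-92,65))]
for y in(None,125):
    if y is None: print(fit(L,LAMP)[0])
    else:
        O=[(px(v,u,w),np.array(P)/1e3) for v,u,w,P in L]
        f=lambda q:np.concatenate([(proj(n,q[:3]+rot(np.radians(y))@P)[0]-p) for (n,p),P in O])
        r=least_squares(f,LAMP[:3]);print(r.x,(r.fun*4).round(0))
state(LAMP);plan(LAMP,(24,0,112+100));plan(LAMP,(24,0,112+83));print(rot(LAMP[3]).round(4).tolist())
o=bot.get_obs();print(o["ft_torque"])
E
```

```text
[ 0.46033985 -0.13443245  0.04484041  2.17000322]
[ 0.46030315 -0.13501171  0.04489192] [-1.  2.  0.  2. -4. -3.  3.  2. -2. -2. -2.  5. -1. -5.  0.  0.]
t 5.3667 seat-frame TCP mm [ 261.5 -276.2  107. ] F seat [-0.5 -0.5 -1.6] w 0.0416 j [0.05 0.61 0.54 1.72 0.48 1.11]
tgt [ 0.5094 -0.2049  0.2412] shift [-0.0782 -0.3699 -0.0278] turn [-0.03  0.36  8.77]
tgt [ 0.5045 -0.1979  0.2265] shift [-0.083  -0.3629 -0.0426] turn [-0.03  0.36  8.77]
[[-0.4967, -0.8192, 0.2868], [0.7094, -0.5736, -0.4096], [0.5, 0.0, 0.866]]
[-0.70149015 -0.33915039 -0.00183809]
```

```bash
python3 -m jog '[[[-0.078,-0.37,0.0,0,0.4,8.8,255],[-0.078,-0.37,0.0,0,0.4,8.8,255],[-0.078,-0.37,0.0,0,0.4,8.8,255],[-0.078,-0.37,0.0,0,0.4,8.8,255],[-0.078,-0.37,0.0,0,0.4,8.8,255],[-0.078,-0.37,0.0,0,0.4,8.8,255],[-0.078,-0.37,0.0,0,0.4,8.8,255],[-0.078,-0.37,0.0,0,0.4,8.8,255],[-0.078,-0.37,0.0,0,0.4,8.8,255],[-0.078,-0.37,0.0,0,0.4,8.8,255]]]'; python3 - <<'E'
from h import *
import cv2
state(LAMP);plan(LAMP,(24,0,112+83))
E
```

```text
clock: 6.2
eef_pos: [0.5052, -0.2103, 0.264]
tool_rot: [0.449, 0.855, 0.117, -0.233]
ft_force: [0.1, 1.0, -2.1]
grip_width: 0.0417
t 6.2 seat-frame TCP mm [ 33.7   6.5 232.7] F seat [-0.4 -0.6 -2.2] w 0.0417 j [-0.51  0.75  0.74  2.05  0.21  0.4 ]
tgt [ 0.5045 -0.1979  0.2265] shift [-0.0007  0.0124 -0.0375] turn [ 0.13 -0.62  0.22]
```

```bash
python3 -m jog '[[[0,0.005,-0.018,0,0,0,255],[-0.0007,0.0124,-0.0375,0,-0.4,0.2,255],[-0.0007,0.0124,-0.0375,0,-0.4,0.2,255],[-0.0007,0.0124,-0.0375,0,-0.4,0.2,255]]]'; python3 - <<'E'
from h import *
import cv2
state(LAMP);plan(LAMP,(14,0,195))
p=[]
for n,x,y in(("top",270,170),("side",220,100)):
    p.append(cv2.convertScaleAbs(cv2.resize(bot.camera(n)[y:y+100,x:x+80],None,fx=5,fy=5,interpolation=cv2.INTER_CUBIC),alpha=1.6))
cv2.imwrite("pics/app.png",np.hstack(p))
E
```

```text
clock: 6.53
eef_pos: [0.5057, -0.1902, 0.2278]
tool_rot: [0.443, 0.858, 0.118, -0.233]
ft_force: [0.1, -0.4, -1.1]
grip_width: 0.0415
t 6.5333 seat-frame TCP mm [ 29.5  -5.4 193.3] F seat [-0.8  0.2 -0.8] w 0.0415 j [-0.48  0.72  0.61  1.93  0.23  0.41]
tgt [ 0.5095 -0.205   0.2215] shift [ 0.0038 -0.0148 -0.0063] turn [-0.11 -0.28 -0.41]
```

View pics/app.png

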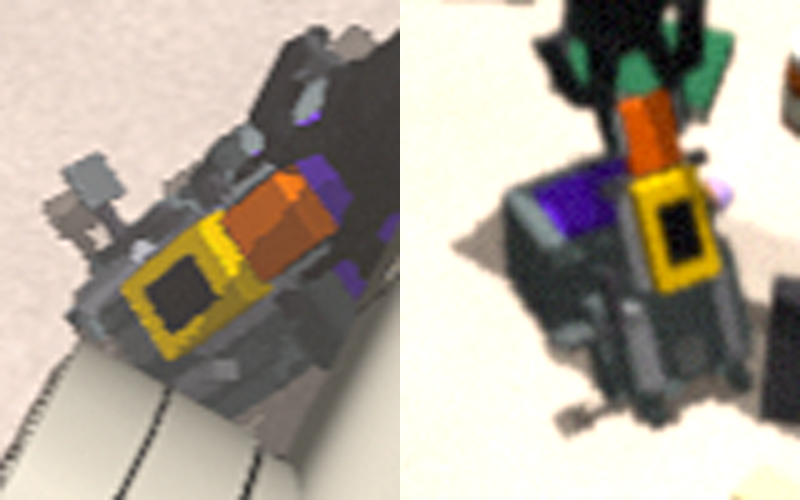

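```bash
cat > fit3.py <<'E'
from fit2 import *
import fit2
def fitbat(q0,ROI):
    fit2.ROI=ROI
    MK={n:masks(bot.camera(n),n) for n in ROI}
    def cost(d):
        q=q0+d*[.01,.01,.01,.1];c=0
        for n in ROI:
            o,yl,_=MK[n];x,y,w,h=ROI[n];f=np.zeros((h*S,w*S),np.uint8)
            hull(n,BLK,q,2,f,ROI[n]);hull(n,FIN,q,1,f,ROI[n])
            b=cv2.morphologyEx(yl.astype(np.uint8),cv2.MORPH_CLOSE,cv2.getStructuringElement(2,(97,97)))>0
            c+=((b&~o)^(f==2)).sum()+.5*(o&(f!=1)).sum()
        return c/S/S
    r=minimize(cost,np.zeros(4),method="Nelder-Mead",options=dict(initial_simplex=np.vstack([np.zeros(4),np.eye(4)*.8]),xatol=.005,fatol=.05,maxiter=500))
    return r.fun,q0+r.x*[.01,.01,.01,.1]
E
python3 - <<'E'
from fit3 import *
o=bot.get_obs();Rt=R.from_quat(o["tool_rot"]).as_matrix()
M=np.c_[Rt[:,0],-Rt[:,1],-Rt[:,2]];org=o["eef_pos"]-M@[.0139,0,.112]
print("axes err",R.from_matrix(rot(LAMP[3]).T@M).as_rotvec(degrees=True).round(2))
q0=np.r_[org,LAMP[3]];c,q=fitbat(q0,{"top":(285,190,65,60),"side":(260,110,50,60)})
print(c,q0,q,np.degrees(q[3]))
for a in(q0,q):print("in lamp mm",((a[:3]-LAMP[:3])@rot(LAMP[3])*1e3).round(1))
E
```

```text
axes err [0.22 0.03 0.33]
76.0 [ 0.4814 -0.1553  0.1259  2.1817] [ 0.4801 -0.1551  0.1278  2.1981] 125.94103058946017
in lamp mm [15.4 -5.6 83.8]
in lamp mm [17.2 -4.5 85. ]
```

```bash
python3 -m jog '[[[0,0,0,0,0,0,255],[0,0,0,0,0,0,255],[0.0035,-0.005,-0.0035,0,0,0,255],[0.0035,-0.005,-0.0035,0,0,0,255],[0.0035,-0.005,-0.0035,0,0,0,255]]]'; python3 - <<'E'
from h import *
state(LAMP)
E
```

```text
clock: 7.15
eef_pos: [0.5102, -0.1968, 0.2254]
tool_rot: [0.444, 0.858, 0.119, -0.23]
ft_force: [-0.3, 0.1, -1.5]
grip_width: 0.0415
t 7.15 seat-frame TCP mm [ 21.4  -5.4 195.3] F seat [-0.5  0.1 -1.5] w 0.0415 j [-0.49  0.74  0.63  1.94  0.23  0.41]
```

```bash
python3 -m jog '[[[-0.0016,-0.0064,-0.0025,0,0,0,255],[-0.0016,-0.0064,-0.0025,0,0,0,255],[-0.0016,-0.0064,-0.0025,0,0,0,255]]]' >/dev/null; python3 - <<'E'
from h import *
state(LAMP)
E
python3 -m jog '[[[0.001,-0.0014,-0.001,0,0,0,255],[0.001,-0.0014,-0.001,0,0,0,255]]]' >/dev/null; python3 - <<'E'
from h import *
state(LAMP)
E
```

```text
t 7.4 seat-frame TCP mm [ 16.6  -0.  195.4] F seat [-1.3 -0.7 -2.1] w 0.0415 j [-0.5   0.74  0.63  1.94  0.22  0.4 ]
t 7.5667 seat-frame TCP mm [ 14.7  -0.4 195.4] F seat [-1.4 -0.  -1.3] w 0.0413 j [-0.5   0.75  0.64  1.94  0.22  0.4 ]
```

```bash
for i in 1 2; do python3 -m jog '[[[0.001,-0.0014,-0.001,0,0,0,255],[0.001,-0.0014,-0.001,0,0,0,255]]]' >/dev/null; python3 - <<'E'
from h import *
state(LAMP)
E
done
```

```text
t 7.7333 seat-frame TCP mm [ 12.7  -0.5 195.4] F seat [-0.9  0.5 -1.8] w 0.0415 j [-0.5   0.75  0.64  1.94  0.22  0.4 ]
t 7.9 seat-frame TCP mm [ 10.7  -0.6 195.4] F seat [-1.4  0.2 -2. ] w 0.0417 j [-0.5   0.75  0.65  1.94  0.22  0.4 ]
```

```bash
for i in 1 2; do python3 -m jog '[[[0.001,-0.0014,-0.001,0,0,0,255],[0.001,-0.0014,-0.001,0,0,0,255]]]' >/dev/null; python3 - <<'E'
from h import *
state(LAMP)
E
done
```

```text
t 8.0667 seat-frame TCP mm [  8.9  -0.5 195.4] F seat [ 0.9 -0.3 -2. ] w 0.0419 j [-0.5   0.76  0.65  1.94  0.22  0.4 ]
t 8.2333 seat-frame TCP mm [  7.7  -0.6 195.2] F seat [ 1.6 -0.5 -1.1] w 0.0418 j [-0.5   0.76  0.66  1.95  0.22  0.4 ]
```

```bash
python3 -m jog '[[[-0.001,0.0014,0.001,0,0,0,255],[-0.001,0.0014,0.001,0,0,0,255]]]' >/dev/null; python3 - <<'E'
from h import *
state(LAMP)
E
python3 -m jog '[[[-0.0014,0.002,-0.0043,0,0,0,255],[-0.0029,0.0041,-0.0087,0,0,0,255],[-0.0043,0.0061,-0.013,0,0,0,255],[-0.0043,0.0061,-0.013,0,0,0,255]]]' >/dev/null; python3 - <<'E'
from h import *
state(LAMP)
E
```

```text
t 8.4 seat-frame TCP mm [  8.9  -0.5 195.6] F seat [-0.2 -0.4 -1.6] w 0.0413 j [-0.5   0.76  0.65  1.94  0.22  0.4 ]
t 8.7333 seat-frame TCP mm [  9.   -0.3 179.1] F seat [-2.  -0.4 -1.4] w 0.0417 j [-0.5   0.74  0.59  1.9   0.22  0.4 ]
```

```bash
for i in 1 2; do python3 -m jog '[[[-0.0009,0.0012,-0.0026,0,0,0,255],[-0.0017,0.0025,-0.0052,0,0,0,255],[-0.0017,0.0025,-0.0052,0,0,0,255]]]' >/dev/null; python3 - <<'E'
from h import *
state(LAMP)
E
done
```

```text
t 8.9833 seat-frame TCP mm [  9.   -0.6 173.9] F seat [-0.5 -0.6 -2.4] w 0.0417 j [-0.5   0.74  0.57  1.88  0.22  0.4 ]
t 9.2333 seat-frame TCP mm [  9.1  -1.2 168. ] F seat [ 0.5 -2.  -1.8] w 0.0415 j [-0.49  0.74  0.55  1.86  0.22  0.41]
```

```bash
for i in 1 2; do python3 -m jog '[[[-0.0005,0.0018,-0.0026,0,0,0,255],[-0.0013,0.0031,-0.0052,0,0,0,255],[-0.0013,0.0031,-0.0052,0,0,0,255]]]' >/dev/null; python3 - <<'E'
from h import *
state(LAMP);print(bot.get_obs()["ft_torque"].round(2))
E
done
```

```text
t 9.4833 seat-frame TCP mm [  9.3  -2.  161.8] F seat [-2.  -3.9 -1.9] w 0.0412 j [-0.49  0.73  0.53  1.84  0.23  0.41]
[-0.01 -1.31 -0.45]
t 9.7333 seat-frame TCP mm [  9.4  -2.3 155.5] F seat [-0.8 -3.2 -2. ] w 0.0417 j [-0.49  0.73  0.51  1.83  0.23  0.41]
[-0.2  -1.36 -0.39]
```

```bash
python3 -m jog '[[[-0.0006,0.0026,-0.0043,0,0,0,255],[-0.0021,0.0047,-0.0087,0,0,0,255],[-0.0021,0.0047,-0.0087,0,0,0,255]]]' >/dev/null; python3 - <<'E'
from h import *
state(LAMP)
E
python3 -m jog '[[[-0.0014,0.002,-0.0043,0,0,0,255],[-0.0029,0.0041,-0.0087,0,0,0,255],[-0.0029,0.0041,-0.0087,0,0,0,255]]]' >/dev/null; python3 - <<'E'
from h import *
state(LAMP)
E
```

```text
t 9.9833 seat-frame TCP mm [  9.4  -2.6 144.9] F seat [-2.1 -1.7 -3.4] w 0.0413 j [-0.48  0.72  0.47  1.8   0.23  0.42]
t 10.2333 seat-frame TCP mm [  9.4  -2.5 135.1] F seat [-2.3  0.  -2.1] w 0.0418 j [-0.48  0.72  0.44  1.77  0.23  0.42]
```

Well inside the rails; next come the ejector and the catch.

```bash
for i in 1 2; do python3 -m jog '[[[-0.0014,0.002,-0.0043,0,0,0,255],[-0.0029,0.0041,-0.0087,0,0,0,255],[-0.0029,0.0041,-0.0087,0,0,0,255],[-0.0029,0.0041,-0.0087,0,0,0,255]]]' >/dev/null; python3 - <<'E'
from h import *
state(LAMP)
E
done
```

```text
t 10.5667 seat-frame TCP mm [  9.4  -2.4 127.2] F seat [-2.   2.8  6.1] w 0.0412 j [-0.48  0.71  0.41  1.74  0.23  0.42]
t 10.9 seat-frame TCP mm [  9.3  -2.3 116.9] F seat [-1.8  2.8  6.6] w 0.0415 j [-0.47  0.71  0.38  1.72  0.23  0.43]
```

```bash
for i in 1 2 3; do python3 -m jog '[[[-0.0009,0.0012,-0.0026,0,0,0,255],[-0.0009,0.0012,-0.0026,0,0,0,255]]]' >/dev/null; python3 - <<'E'
from h import *
state(LAMP)
E
done
```

```text
t 11.0667 seat-frame TCP mm [  9.3  -2.3 114. ] F seat [-0.4  2.3  6.5] w 0.0415 j [-0.47  0.71  0.37  1.71  0.23  0.43]
t 11.2333 seat-frame TCP mm [  9.3  -2.2 111.1] F seat [-1.3  3.5  7.1] w 0.0415 j [-0.47  0.7   0.36  1.7   0.23  0.43]
t 11.4 seat-frame TCP mm [  9.2  -2.3 108.3] F seat [-1.8  2.9  6.8] w 0.0416 j [-0.47  0.7   0.35  1.69  0.23  0.43]
```

```bash
for i in 1 2 3; do python3 -m jog '[[[-0.0004,0.0006,-0.0013,0,0,0,255],[-0.0004,0.0006,-0.0013,0,0,0,255]]]' >/dev/null; python3 - <<'E'
from h import *
state(LAMP)
E
done
```

```text
t 11.5667 seat-frame TCP mm [  9.2  -2.3 107. ] F seat [-1.8  3.2  8.5] w 0.0411 j [-0.47  0.7   0.35  1.69  0.23  0.43]
t 11.7333 seat-frame TCP mm [  9.1  -2.3 105.6] F seat [-1.4  3.3  9.5] w 0.0414 j [-0.47  0.7   0.35  1.68  0.23  0.43]
t 11.9 seat-frame TCP mm [  9.2  -2.3 104.2] F seat [-1.5  3.8  9.6] w 0.0415 j [-0.47  0.7   0.34  1.68  0.23  0.43]
```

```bash
for i in 1 2 3; do python3 -m jog '[[[-0.0004,0.0006,-0.0013,0,0,0,255],[-0.0004,0.0006,-0.0013,0,0,0,255]]]' >/dev/null; python3 - <<'E'
from h import *
state(LAMP)
E
done;  python3 - <<'E'
from h import *
import cv2
p=[]
for n,x,y in(("top",270,170),("side",220,100)):
    p.append(cv2.convertScaleAbs(cv2.resize(bot.camera(n)[y:y+100,x:x+80],None,fx=5,fy=5,interpolation=cv2.INTER_CUBIC),alpha=1.8))
cv2.imwrite("pics/in.png",np.hstack(p))
E
```

```text
t 12.0667 seat-frame TCP mm [  9.1  -2.2 104.1] F seat [ 0.9  5.1 15.5] w 0.0414 j [-0.47  0.7   0.34  1.68  0.23  0.43]
t 12.2333 seat-frame TCP mm [  9.1  -2.2 104.1] F seat [ 1.5  5.4 20.7] w 0.0416 j [-0.47  0.7   0.34  1.67  0.23  0.43]
t 12.4 seat-frame TCP mm [  9.   -2.2 104. ] F seat [ 1.8  6.3 26.5] w 0.0416 j [-0.47  0.7   0.34  1.67  0.23  0.43]
```

View pics/in.png

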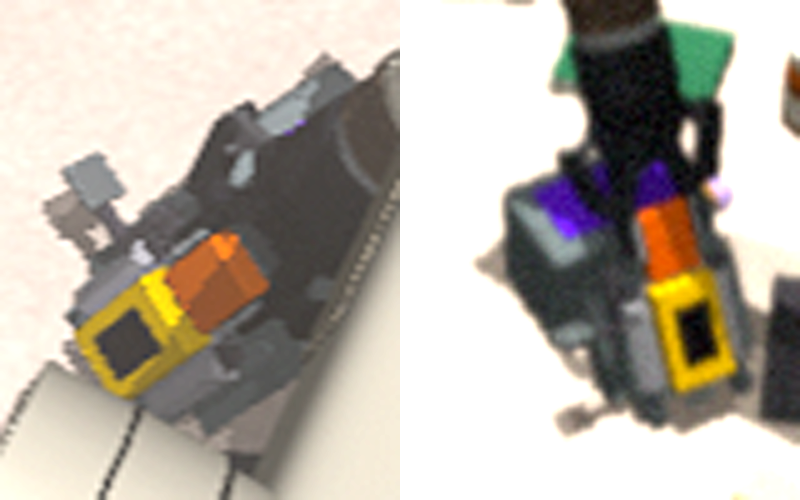

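```bash
python3 -m jog '[[[0.0013,-0.0018,0.0039,0,0,0,255],[0.0026,-0.0037,0.0078,0,0,0,255],[0.0026,-0.0037,0.0078,0,0,0,255],[0.0026,-0.0037,0.0078,0,0,0,255]]]' >/dev/null; python3 - <<'E'
from h import *
state(LAMP)
E
python3 -m jog '[[[0.0006,-0.0008,0.0017,0,0,0,255],[0.0011,-0.0016,0.0035,0,0,0,255],[0.0011,-0.0016,0.0035,0,0,0,255]]]' >/dev/null; python3 - <<'E'
from h import *
state(LAMP)
E
```

```text
t 12.8333 seat-frame TCP mm [  9.1  -2.4 108.3] F seat [-0.3  3.8 10.9] w 0.0419 j [-0.47  0.7   0.36  1.69  0.23  0.43]
t 13.0833 seat-frame TCP mm [  9.2  -2.4 110.7] F seat [-1.9  3.5  3.2] w 0.0418 j [-0.47  0.71  0.37  1.7   0.23  0.43]
```

```bash
python3 -m jog '[[[0.0006,-0.0008,0.0017,0,0,0,255],[0.0006,-0.0008,0.0017,0,0,0,255],[0.0006,-0.0008,0.0017,0,0,0,255]]]' >/dev/null; python3 - <<'E'
from h import *
state(LAMP)
E
```

```text
t 13.3333 seat-frame TCP mm [  9.2  -2.6 111.7] F seat [-3.6  1.6 -5.6] w 0.0413 j [-0.47  0.71  0.37  1.71  0.23  0.43]
```

```bash
python3 -m jog '[[[-0.0003,0.0004,-0.0009,0,0,0,255],[-0.0003,0.0004,-0.0009,0,0,0,0],[-0.0003,0.0004,-0.0009,0,0,0,0],[-0.0003,0.0004,-0.0009,0,0,0,0],[-0.0003,0.0004,-0.0009,0,0,0,0],[-0.0003,0.0004,-0.0009,0,0,0,0],[0.0086,-0.0123,0.026,0,0,0,0],[0.0172,-0.0246,0.052,0,0,0,0],[0.0235,-0.0336,0.071,0,0,0,0],[0.0235,-0.0336,0.071,0,0,0,0]]]' >/dev/null; python3 - <<'E'
from h import *
state(LAMP)
E
```

```text
t 14.1667 seat-frame TCP mm [  9.1  -3.5 199.7] F seat [0.3 0.5 0.8] w 0.0855 j [-0.5   0.76  0.66  1.95  0.22  0.4 ]
```

```bash
python3 -m jog '[[[0,0,0.04,0,0,0,0],[-0.1,-0.1,0.06,0,0,0,0],[-0.1,-0.1,0.06,0,0,0,0],[-0.1,-0.1,0.06,0,0,0,0],[-0.1,-0.1,0.06,0,0,0,0],[-0.1,-0.1,0.06,0,0,0,0],[-0.1,-0.1,0.06,0,0,0,0]]]' >/dev/null; python3 - <<'E'
from fit3 import *
state(LAMP)
p=[]
for n,x,y in(("top",270,170),("side",220,100)):
    p.append(cv2.convertScaleAbs(cv2.resize(bot.camera(n)[y:y+100,x:x+80],None,fx=5,fy=5,interpolation=cv2.INTER_CUBIC),alpha=1.8))
cv2.imwrite("pics/end.png",np.hstack(p))
q0=np.r_[LAMP[:3]+rot(LAMP[3])@[-.004,-.002,-.001],LAMP[3]]
c,q=fitbat(q0,{"side":(260,120,50,70),"top":(275,190,65,65)});print(c,((q[:3]-LAMP[:3])@rot(LAMP[3])*1e3).round(1),np.degrees(q[3]))
E
```

```text
t 14.75 seat-frame TCP mm [ 18.  137.1 259.3] F seat [-0.  -0.3 -0.7] w 0.0849 j [-0.71  0.69  0.68  2.07  0.12  0.22]
67.4921875 [-5.1 -0.3  2.4] 129.5112249871487
```

View pics/end.png

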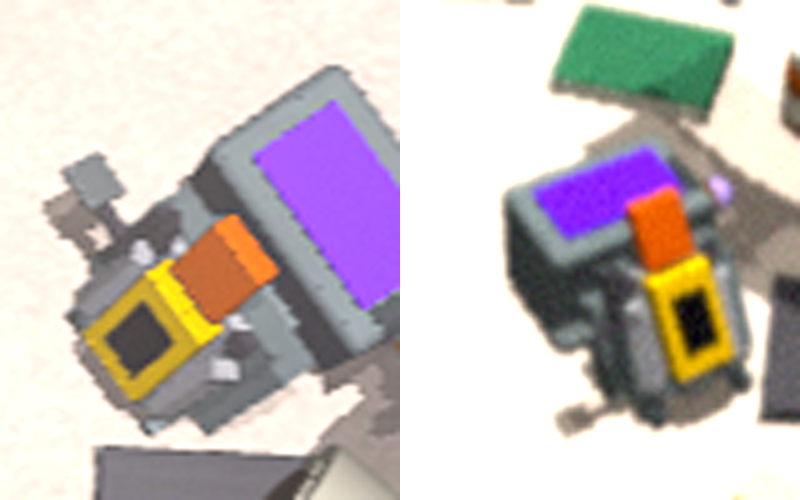

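```bash
python3 -c "
from workcell import bot
print(bot.job_done(), bot.get_obs()['clock'])"
```

```text
the job is handed in; nothing more can be done
the job is handed in; nothing more can be done
```

I moved the battery from the dock to the lamp's dovetail, where it is latched, let go of it and handed the job in. The last clock reading before that was about 15 s of the 64 s allowed.

**What I did**
- **Dock:** I pressed the dock button about 18 mm until the battery popped up, then gripped its fin and drew it out along the slide.
- **Lamp:** I found the lamp's back wall by touch and slid the battery down the rails. The side forces put the middle of the shoe about 2 mm to the -y side of my camera estimate.
- **Latching:** I pushed past the ejector and catch to the hard stop, where the force rose to 26 N. I then eased off and let go.

**Last checks**
- **Catch holding:** An upward tug met resistance (about -6 N) at the home position, 7 to 8 mm above the hard stop.
- **After release:** The final pictures show the battery still low in the lamp with the catch button at its rest position.
- **Arm:** It stood clear of the lamp with the gripper open and near-zero force reading.
- **Bystanders:** I kept the arm well clear of them, but I did not measure their positions again afterwards.

**Checks that disagreed:** The final camera fit put the battery 5 mm behind the estimated back wall, 2.4 mm high and about 4.5° off in yaw. Touch also found the wall 4 to 5 mm behind my estimate, so I put the offset in depth down to an error in my lamp position and trusted the contact readings. I had no contact check on the yaw, only that the rails allow about 2° of play.

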